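# Sort out the mixed-up casting flasks

### The job

The four casting flasks are standing on each other's plates: put every flask on the plate of its own colour, upright and in the middle of it, using the empty black plate as the parking place on the way. Move one flask at a time and set it down gently without dropping or tipping it, only ever on a plate and never on the bench itself. Leave the red tray of wax rings where it is, and let go of everything at the end.

Things in the scene. Friction and masses are not known exactly. Their poses are not given: they have to be found in the camera images.
- flask_red: red casting flask, loose: upright steel cylinder with small dark perforations, 56 mm in diameter, on a red silicone foot 66 mm in diameter and 14 mm high; full of hard plaster, a red wax button (38 mm wide) on top. Steel from 14 to 74 mm above the underside, 79 mm high over all, 0.35 to 0.55 kg. Origin: centre of the underside, z up
- flask_yellow: yellow casting flask, loose: upright steel cylinder with small dark perforations, 56 mm in diameter, on a yellow silicone foot 66 mm in diameter and 14 mm high; full of hard plaster, a yellow wax button (38 mm wide) on top. Steel from 14 to 74 mm above the underside, 79 mm high over all, 0.35 to 0.55 kg. Origin: centre of the underside, z up
- flask_green: green casting flask, loose: upright steel cylinder with small dark perforations, 56 mm in diameter, on a green silicone foot 66 mm in diameter and 14 mm high; full of hard plaster, a green wax button (38 mm wide) on top. Steel from 14 to 74 mm above the underside, 79 mm high over all, 0.35 to 0.55 kg. Origin: centre of the underside, z up
- flask_blue: blue casting flask, loose: upright steel cylinder with small dark perforations, 56 mm in diameter, on a blue silicone foot 66 mm in diameter and 14 mm high; full of hard plaster, a blue wax button (38 mm wide) on top. Steel from 14 to 74 mm above the underside, 79 mm high over all, 0.35 to 0.55 kg. Origin: centre of the underside, z up
- plate_red: fixed round plate glazed red with a small white middle (hidden while a flask stands on it), 96 mm in diameter, 12 mm thick, top flat. It is the place of the red flask. Origin: centre of the underside, z up; the top lies 12 mm above it
- plate_yellow: fixed round plate glazed yellow with a small white middle (hidden while a flask stands on it), 96 mm in diameter, 12 mm thick, top flat. It is the place of the yellow flask. Origin: centre of the underside, z up; the top lies 12 mm above it
- plate_green: fixed round plate glazed green with a small white middle (hidden while a flask stands on it), 96 mm in diameter, 12 mm thick, top flat. It is the place of the green flask. Origin: centre of the underside, z up; the top lies 12 mm above it
- plate_blue: fixed round plate glazed blue with a small white middle (hidden while a flask stands on it), 96 mm in diameter, 12 mm thick, top flat. It is the place of the blue flask. Origin: centre of the underside, z up; the top lies 12 mm above it
- plate_spare: fixed round plate, plain black, 96 mm in diameter, 12 mm thick, top flat; empty at the start, the parking place. Origin: centre of the underside, z up
- wax_tray: loose red open tray, 180 by 240 mm (x, y), 45 mm high, with rows of blue wax rings in it; to be left alone. Origin: centre of the underside
Not all that is in view belongs to the job. What is shaped like the flask_green but purple is not meant.

How it is judged (in metres and radians):
At the end, for the whole second after the job is handed in: Each of the four flasks stands upright (within 4.5 degrees) on the plate of its own colour, its axis within 12 mm of the plate's centre, its underside on the plate's top (within 3 mm), released and at rest (horizontal distance between flask_red and plate_red below 0.012 m and z of flask_red in the frame of plate_red between 0.009 and 0.015 m and angle between each of flask_red, flask_yellow, flask_green, flask_blue's own z axis and vertical below 0.08 rad and linear speed of each of flask_red, flask_yellow, flask_green, flask_blue below 0.02 m/s and angular speed of each of flask_red, flask_yellow, flask_green, flask_blue below 0.2 rad/s and horizontal distance between flask_yellow and plate_yellow below 0.012 m and z of flask_yellow in the frame of plate_yellow between 0.009 and 0.015 m and horizontal distance between flask_green and plate_green below 0.012 m and z of flask_green in the frame of plate_green between 0.009 and 0.015 m and horizontal distance between flask_blue and plate_blue below 0.012 m and z of flask_blue in the frame of plate_blue between 0.009 and 0.015 m); the robot touches nothing.
It fails at once if a flask is stood on the bench, off the plates (its underside lower than 6 mm) (height (world z) of any of flask_red, flask_yellow, flask_green, flask_blue below 0.006 m).
It fails at once if a flask is tipped by more than 30 degrees (angle between any of flask_red, flask_yellow, flask_green, flask_blue's own z axis and vertical above 0.52 rad).
It fails at once if a flask is dropped (falls free of the fingers faster than 0.6 m/s, about 20 mm of fall) ((linear speed of flask_red above 0.6 m/s and contact force between flask_red and the fingers below 0.05 N) or (linear speed of flask_yellow above 0.6 m/s and contact force between flask_yellow and the fingers below 0.05 N) or (linear speed of flask_green above 0.6 m/s and contact force between flask_green and the fingers below 0.05 N) or (linear speed of flask_blue above 0.6 m/s and contact force between flask_blue and the fingers below 0.05 N)).
It fails at once if the tray of wax rings is shifted by more than 15 mm (distance of wax_tray from where it was at the start of the episode above 0.015 m).
It also fails if it takes over 144 s, if anything falls off the work surface, if the arm or the gripper's body presses on something with over 40 N, if the wrist force passes 120 N, or if a joint passes its speed limit or range.

### The arm

A 6-joint arm with a two-finger parallel gripper is mounted at the origin on the work surface. World frame = base frame: x ahead of the robot, y to its left, z up, the work surface at z = 0. Lengths are in mm, angles in degrees, forces in N, time in s.
With the tool pointing down it reaches from about 325 to 850 mm from the base axis. Payload 15.5 kg.
Tool frame: the origin (TCP) lies at the very end of the fingers, on their centre line; the grasp point (between the pads) lies 19 mm behind it; z points along the fingers, y is the line along which they close (so a half turn about z gives the same grasp; the last joint's range is limited). The gripper opens to 91 mm and grips with 3 to 60 N. Pads are 32 mm wide; open, the fingers measure 118 mm over their backs; the gripper's body (76 mm by 178 mm) begins 60 mm behind the grasp point.
Start: joints at [-77.263, 28.281, 77.091, -0, 74.628, -5.472], TCP at [195.3, -593.704, 213.915] pointing down, gripper open.
Joint ranges: [-166.48, 166.48], [-47.26, 123.95], [12.59, 153.08], [-70.14, 250.14], [6.76, 159.57], [-176.63, 176.63]. Speed limits (degrees/s): [108.29, 108.29, 147.25, 172.46, 172.46, 172.46].

### API

Orientations are given as [roll, pitch, yaw] about the fixed x, y, z axes, in that order (R = Rz(yaw) Ry(pitch) Rx(roll)).
In Python, from cell import manip gives the robot as it stands.
- The arm moves only by the shell command python3 -m creep 'ROWS' [FORCE]. ROWS is JSON, a list of rows, each a list of 7 numbers: the opening, from 0 (shut) to 1 (fully open), then the shift along the tool's x, y, z in cm, then the turn, a rotation vector about the tool's x, y, z in rad. In form: [[fingers, dx, dy, dz, rx, ry, rz], ...]. A call has 1 to 8 rows; each row shifts and turns the commanded pose from where the row before left it, along the tool's axes as they then stand; what a row does not reach is not made up. A row lasts 1/10 s, in which the tool goes at most 50 mm and 8.59 degrees, less where a joint would pass 70% of its speed; a pose out of reach is approached as far as the arm can. A call with a gripper value outside its range is refused whole. The fingers move at their own pace and stop on an object; FORCE is the grip in N (left out, the last holds). Time passes only in rows, so rows that do not move let the fingers close. It gives the time, the measured TCP pose, the force, the opening and the grip force at its end, in the units of the state.
- manip.observe(): the state, without advancing time (a new reading comes with each control period).
- manip.get_image(name): name is "scene" or "top" or "wrist"; returns (picture, depth): 400x640x3 uint8, blue, green, red; 400x640 float32, mm along the optical axis (not along the pixel's ray), 0 where there is no reading.
- manip.get_calibration(name): a dict with "vfov" (degrees; the focal length in pixels is half the picture's height over the tangent of half this angle, whatever the lens; pixels are square), "cx", "cy" (the principal point, pixels), "R" (3x3) and "t" (3): a world point X has camera coordinates R X + t; the wrist camera has in their place "hand_eye" (4x4, takes a point from camera to tool coordinates, whose origin is the TCP and whose axes are the flange's). Camera axes: x right, y down, z forward; pixel columns grow to the right and rows downward; lengths in mm; the calibration is good to about 2 mm. The wrist camera is an equidistant fisheye: a pixel r from the principal point sees the ray r / f radians off the axis. A picture is of the moment at which its call begins: read the wrist's pose just before it. get_calibration takes no time and is no camera call.
- manip.sign_off(): hands the job in; it is judged then, once.
The state is a dict: "t": time; "joint_positions": joint angles; "joint_velocities": joint speeds; "joint_efforts": joint torques, N m; "tool_pos": TCP position; "tcp_rot": TCP orientation; "ft_force": force on the tool from outside, world axes, zero at the start; "wrist_torque": the same for the moment, N m; "opening": finger opening in mm; "gripper_force": force on a finger pad.
Only numpy, scipy, OpenCV 4.12 (cv2) and the standard library are available. Lean on these libraries where they do the work, as an engineer would, in place of code of your own. Each camera call takes 0.05 s, during which the arm holds its last target. There are 200 camera calls.

## Working session

There is one attempt and no reset: what is moved stays moved. The work goes in short steps, Python scripts to look and compute and a shell command to move; the robot and the scene stay as the last step left them, time stands still between calls to the robot, and variables do not carry over. Pictures are saved under pics/ and viewed, at most 14 in all, crops included, and the job is handed in when it is done.

```bash
ls; mkdir -p pics; python3 - <<'E'
from cell import manip
import cv2
s=manip.observe(); print({k:s[k] for k in ('t','tool_pos','tcp_rot','opening')})
for n in ('top','scene'):
    im,d=manip.get_image(n); cv2.imwrite(f'pics/{n}0.png',im)
    c=manip.get_calibration(n); print(n,c)
print(manip.get_calibration('wrist'))
E
```

```text
pics
{'t': 0.0, 'tool_pos': array([ 195.21380846, -593.32470233,  213.34979828]), 'tcp_rot': array([-1.79932008e+02, -6.81475151e-03,  1.82083246e+01]), 'opening': 91.08228456492496}
top {'vfov': 57.80357196162967, 'cx': 329.7855796937925, 'cy': 196.0952344787323, 'R': array([[ 0.20335477, -0.97910117,  0.00278297],
       [-0.95721249, -0.19940469, -0.20971892],
       [ 0.20589097,  0.03998345, -0.97775776]]), 't': array([-31.41898351, 588.87092272, 713.43179397])}
scene {'vfov': 55.260648564922874, 'cx': 319.5127757031162, 'cy': 198.12392521156295, 'R': array([[-0.59770423,  0.80149191,  0.01898358],
       [ 0.59577395,  0.45988779, -0.65845017],
       [-0.53647279, -0.38224853, -0.75238488]]), 't': array([ 295.53157781, -364.06570487, 1357.82119211])}
{'vfov': 65.70646984690485, 'cx': 314.1830130844971, 'cy': 200.57016176366272, 'hand_eye': array([[ 2.96263536e-04, -9.64644384e-01, -2.63554785e-01,
         7.45194247e+01],
       [ 9.99999875e-01,  3.92202332e-04, -3.11405000e-04,
         1.06573094e-01],
       [ 4.03761885e-04, -2.63554660e-01,  9.64644379e-01,
        -1.70657014e+02],
       [ 0.00000000e+00,  0.00000000e+00,  0.00000000e+00,
         1.00000000e+00]])}
```

View pics/top0.png

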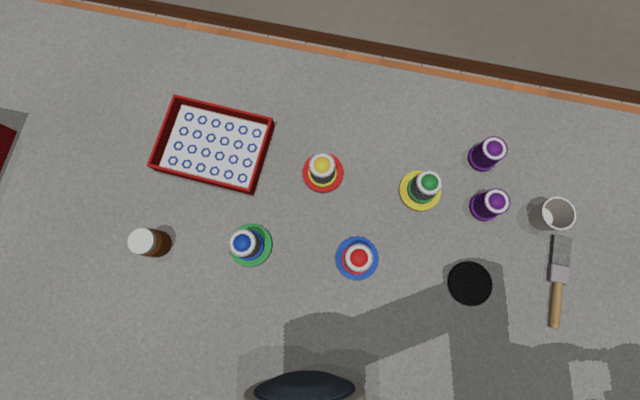

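View pics/scene0.png

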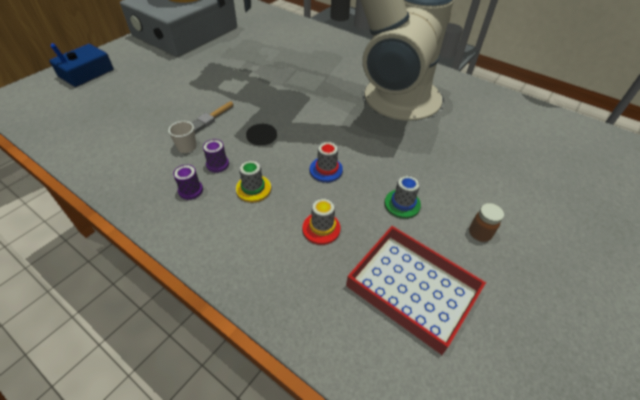

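Top view: flasks at about (322,165) yellow on red plate, (428,185) green on yellow, (243,243) blue on green and (358,258) red on blue. The black spare plate is at (469,284), with two purple decoys at the right. Next I measure with circle fits in both fixed views.

```bash
cat > h.py <<'E'
from cell import manip
import cv2, numpy as np
from scipy.optimize import least_squares
from scipy.spatial.transform import Rotation as Ro
HUE={'red':[(0,8),(172,180)],'yellow':[(20,34)],'green':[(50,85)],'blue':[(100,122)]}
def cam(n):
    c=manip.get_calibration(n)
    if n!='wrist':
        R=c['R']; return c,R.T,-R.T@c['t']
    s=manip.observe(); Rt=Ro.from_euler('xyz',s['tcp_rot'],degrees=True).as_matrix(); H=c['hand_eye']
    return c,Rt@H[:3,:3],Rt@H[:3,3]+s['tool_pos']
def cast(n,C,uv,z):
    c,A,o=C; f=200/np.tan(np.radians(c['vfov']/2))
    p=(np.asarray(uv,float).reshape(-1,2)-[c['cx'],c['cy']])/f
    if n=='wrist':
        r=np.linalg.norm(p,axis=1)+1e-9; d=np.c_[p*(np.sin(r)/r)[:,None],np.cos(r)]
    else: d=np.c_[p,np.ones(len(p))]
    d=d@A.T; return (o+d*((z-o[2])/d[:,2])[:,None])[:,:2]
def circ(P,R):
    f=lambda q:np.hypot(*(P-q).T)-R
    c0=(P.max(0)+P.min(0))/2
    s=least_squares(f,c0,loss='soft_l1',f_scale=1.0)
    return s.x,np.sqrt(np.mean(np.minimum(np.abs(f(s.x)),5)**2))
def masks(im):
    h=cv2.cvtColor(im,cv2.COLOR_BGR2HSV)
    m={k:sum(cv2.inRange(h,(a,110,60),(b,255,255)) for a,b in v) for k,v in HUE.items()}
    m['spare']=cv2.inRange(h,(0,0,0),(180,255,32)); return m
def find(n,save=None,only=None):
    """candidates: plates (hull, r48, z12) and buttons (r19, z91)"""
    C=cam(n); im,d=manip.get_image(n); out={}
    if save: cv2.imwrite(save,im)
    for k,m in masks(im).items():
        N,L,S,_=cv2.connectedComponentsWithStats(m)
        for i in range(1,N):
            if S[i,4]<60: continue
            ct=max(cv2.findContours((L==i).astype(np.uint8),cv2.RETR_EXTERNAL,cv2.CHAIN_APPROX_NONE)[0],key=cv2.contourArea)[:,0]
            P=cast(n,C,ct,12); ext=np.ptp(P,axis=0)
            if 75<max(ext)<112:
                x,e=circ(P,48); print(n,'plate',k,x.round(1),'rms',e.round(1),'ext',ext.round(0))
            B=cast(n,C,ct,91); ext=np.ptp(B,axis=0)
            if k!='spare' and 28<ext.min() and ext.max()<48:
                x,e=circ(B,np.mean(ext)/2); print(n,'button',k,x.round(1),'rms',e.round(1),'ext',ext.round(0))
E
python3 - <<'E'
from h import *
find('top'); find('scene')
E
```

```text
top plate red [549.7 896.6] rms 4.4 ext [107.  45.]
top plate red [647.5 119.6] rms 3.5 ext [94. 94.]
top button red [466.5   6.6] rms 0.7 ext [34. 35.]
top button yellow [640.2 118.8] rms 0.7 ext [34. 33.]
top plate yellow [ 651.2 -108.9] rms 3.5 ext [95. 95.]
top button green [ 648.8 -108.6] rms 0.7 ext [32. 32.]
top plate green [450.4 244.8] rms 3.8 ext [92. 83.]
top button blue [448.3 241.8] rms 0.7 ext [33. 33.]
top plate blue [469.8   5.3] rms 2.1 ext [94. 93.]
top plate spare [ 466.9 -245.3] rms 2.3 ext [92. 95.]
scene button red [476.4  11. ] rms 1.1 ext [33. 33.]
scene plate red [652.6 122.2] rms 3.2 ext [98. 96.]
scene plate yellow [ 656.9 -103.5] rms 3.3 ext [100. 101.]
scene button yellow [648.9 123.1] rms 1.0 ext [34. 35.]
scene button green [ 658.7 -103.1] rms 1.4 ext [28. 29.]
scene plate green [454.6 243.6] rms 3.6 ext [87. 93.]
scene plate blue [475.7   7.8] rms 3.4 ext [93. 95.]
scene button blue [457.4 246.4] rms 1.1 ext [31. 31.]
scene plate spare [  222.8 -1011.3] rms 4.1 ext [48. 81.]
scene plate spare [ 471.6 -237.5] rms 3.9 ext [88. 89.]
```

```bash
python3 -m creep '[[1,0,0,0,0,0,0.106],[1,0,0,0,0,0,0.106],[1,0,0,0,0,0,0.106],[1,2,-2,0,0,0,0],[1,3,-4,0,0,0,0],[1,3,-4,0,0,0,0],[1,3,-4,0,0,0,0],[1,3,-4,0,0,0,0]]' 20
python3 -m creep '[[1,3,-4,0,0,0,0],[1,3,-4,0,0,0,0],[1,3,-4,0,0,0,0],[1,2.6,-3,0,0,0,0],[1,2,-2.2,0,0,0,0],[1,0,0,0,0,0,0],[1,0,0,0,0,0,0]]'
python3 - <<'E'
from h import *
s=manip.observe();print(s['t'],s['tool_pos'],s['tcp_rot']); find('wrist','pics/w1.png')
E
```

```text
t: 1.0
tool_pos: [336.1, -412.0, 213.9]
tcp_rot: [-180.0, -0.0, -0.0]
ft_force: [1.2, -0.4, 0.7]
opening: 91.3
gripper_force: 0.0
t: 1.7
tool_pos: [471.5, -241.3, 213.8]
tcp_rot: [180.0, 0.0, 0.1]
ft_force: [0.0, -0.5, -0.3]
opening: 91.2
gripper_force: 0.0
1.7 [ 471.50394974 -241.33434379  213.79966546] [1.79999296e+02 1.86053242e-02 7.73512792e-02]
wrist plate red [646.6 113.7] rms 3.3 ext [96. 93.]
wrist button red [4.693e+02 1.000e-01] rms 0.4 ext [34. 35.]
wrist plate yellow [ 651.  -109.8] rms 3.3 ext [96. 96.]
wrist button yellow [640.7 111.4] rms 0.7 ext [35. 35.]
wrist plate yellow [ 457.9 -395.3] rms 4.2 ext [93. 15.]
wrist plate yellow [321.9 -37.4] rms 4.6 ext [83. 48.]
wrist plate yellow [ 322.7 -444.8] rms 4.7 ext [83. 48.]
wrist button green [ 649.3 -113.3] rms 0.5 ext [34. 34.]
wrist plate green [452.2 235. ] rms 3.3 ext [93. 98.]
wrist plate blue [471.2   1.5] rms 3.3 ext [95. 94.]
wrist button blue [450.  233.9] rms 1.5 ext [34. 37.]
wrist plate spare [ 407.2 -568. ] rms 4.3 ext [26. 79.]
wrist plate spare [  76.9 -462.8] rms 4.2 ext [96. 56.]
```

View pics/w1.png

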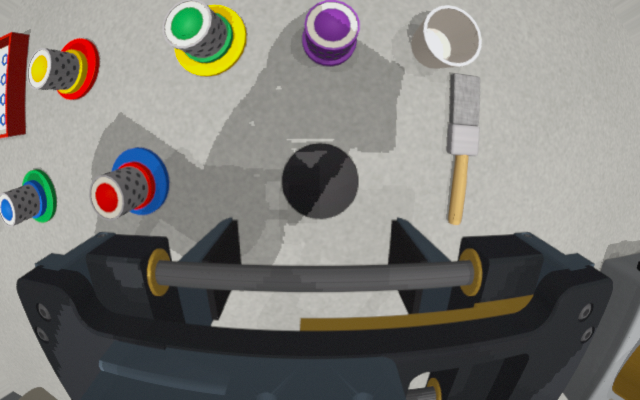

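The wrist view shows the spare plate at about (320,180) between the fingers. The red flask on the blue plate is at left (130,185).

```bash
python3 - <<'E'
from h import *
C=cam('wrist'); im=cv2.imread('pics/w1.png'); g=cv2.cvtColor(im,cv2.COLOR_BGR2GRAY)
for th in (60,75):
    m=np.zeros_like(g); m[130:230,265:375]=(g[130:230,265:375]<th)
    ct=max(cv2.findContours(m,cv2.RETR_EXTERNAL,cv2.CHAIN_APPROX_NONE)[0],key=cv2.contourArea)[:,0]
    P=cast('wrist',C,ct,12); print(th,circ(P,48),np.ptp(P,axis=0))
E
python3 -m creep '[[1,0,-2,0,0,0,0],[1,0,-4,0,0,0,0],[1,0,-4,0,0,0,0],[1,0,-4,0,0,0,0],[1,0,-4,0,0,0,0],[1,0,-4,0,0,0,0],[1,0,-2.5,0,0,0,0],[1,0,0,0,0,0,0]]'
python3 - <<'E'
from h import *
manip.get_image('wrist')
s=manip.observe();print(s['t'],s['tool_pos']); find('wrist','pics/w2.png')
E
```

```text
60 (array([ 465.03926128, -250.0266264 ]), np.float64(3.638044321352473)) [89.34684554 79.50401566]
75 (array([ 467.97614549, -248.17575043]), np.float64(1.8387647554660875)) [92.01434547 92.80911964]
t: 2.55
tool_pos: [470.9, 4.7, 214.0]
tcp_rot: [-180.0, 0.0, 0.1]
ft_force: [-0.6, -0.4, 0.5]
opening: 91.1
gripper_force: 0.0
2.6 [471.13898441   3.38440656 213.9720684 ]
wrist plate red [647.6 118.7] rms 3.3 ext [95. 93.]
wrist button red [469.2   5.4] rms 0.4 ext [35. 35.]
wrist plate yellow [ 651.  -108.5] rms 3.3 ext [95. 95.]
wrist button yellow [640.5 116.1] rms 0.4 ext [35. 36.]
wrist plate yellow [ 458.4 -396.7] rms 4.0 ext [91. 15.]
wrist plate yellow [322.2 208.8] rms 4.4 ext [83. 48.]
wrist plate yellow [ 322.5 -201.5] rms 4.5 ext [82. 49.]
wrist button green [ 649.4 -107.8] rms 0.4 ext [34. 34.]
wrist plate green [451.5 239.6] rms 3.3 ext [94. 95.]
wrist plate blue [469.2   4.5] rms 3.4 ext [81. 93.]
wrist button blue [450.8 237.6] rms 0.6 ext [34. 34.]
wrist plate spare [  75.7 -217. ] rms 4.2 ext [95. 56.]
```

View pics/w2.png

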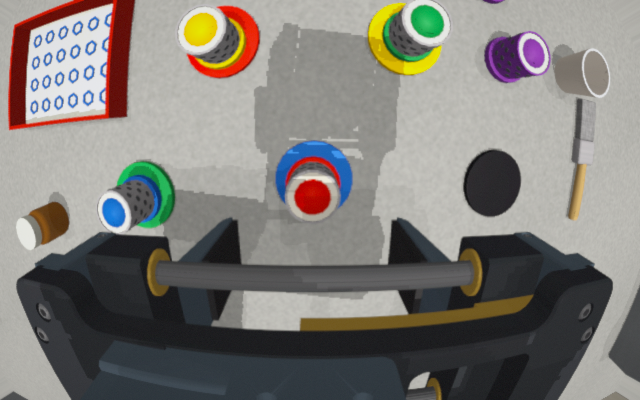

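Red flask sits at about (313,196), centred under the open fingers, measured (469,5). Descend to TCP z=42 and grip.

```bash
python3 -m creep '[[1,-0.2,0,3,0,0,0],[1,0,0,3,0,0,0],[1,0,0,3,0,0,0],[1,0,0,2.5,0,0,0],[1,0,0,2,0,0,0],[1,0,0,2,0,0,0],[1,0,0,1.7,0,0,0],[1,0,0,0,0,0,0]]' 25
python3 -m creep '[[0.5,0,0,0,0,0,0],[0.5,0,0,0,0,0,0],[0.5,0,0,0,0,0,0],[0.5,0,0,0,0,0,0],[0.5,0,0,0,0,0,0],[0.5,0,0,0,0,0,0],[0.5,0,0,0,0,0,0],[0.5,0,0,0,0,0,0]]' 25
```

```text
t: 3.45
tool_pos: [468.4, 1.8, 40.4]
tcp_rot: [-180.0, 0.2, -0.1]
ft_force: [0.1, 0.1, 0.1]
opening: 91.3
gripper_force: 0.0
t: 4.25
tool_pos: [469.7, 3.4, 42.4]
tcp_rot: [180.0, -0.0, -0.0]
ft_force: [-1.0, 0.7, 8.8]
opening: 55.8
gripper_force: 25.0
```

```bash
python3 -m creep '[[0.45,0,0,-0.3,0,0,0],[0.45,0,0,-1,0,0,0],[0.45,0,0,-2,0,0,0],[0.45,0,0,-3,0,0,0],[0.45,0,0,-3,0,0,0],[0.45,0,0,-2,0,0,0],[0.45,0,0,-1,0,0,0],[0.45,0,0,0,0,0,0]]' 35
python3 - <<'E'
from h import *
s=manip.observe();print(s['t'],s['tool_pos']); find('wrist','pics/w3.png')
E
```

```text
t: 5.05
tool_pos: [469.9, 3.2, 166.1]
tcp_rot: [180.0, -0.1, -0.0]
ft_force: [-0.6, -0.0, -3.8]
opening: 55.5
gripper_force: 35.0
5.05 [469.89588228   3.18587967 166.08259446]
wrist plate red [647.5 118.5] rms 3.6 ext [85. 94.]
wrist plate red [422.8   3.3] rms 3.8 ext [ 59. 108.]
wrist plate red [293.9   2.7] rms 4.3 ext [35. 90.]
wrist button yellow [639.5 115.7] rms 0.9 ext [34. 35.]
wrist plate yellow [ 651.5 -108.4] rms 3.5 ext [79. 95.]
wrist plate yellow [ 456.7 -397. ] rms 4.1 ext [92. 16.]
wrist plate green [451.9 238.7] rms 3.2 ext [94. 96.]
wrist plate blue [469.    4.3] rms 3.2 ext [66. 93.]
wrist button blue [451.6 236.9] rms 1.4 ext [33. 35.]
wrist plate spare [ 468.5 -246.1] rms 1.3 ext [76. 37.]
wrist plate spare [ 291.1 -376.2] rms 4.3 ext [93. 78.]
wrist plate spare [293.3 171.8] rms 4.6 ext [89. 43.]
wrist plate spare [291.  246.8] rms 4.5 ext [ 44. 104.]
```

View pics/w3.png

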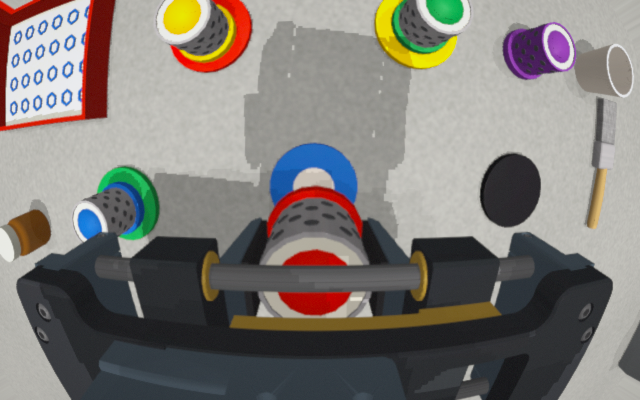

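Flask held upright, with the spare plate at (511,190). Carry it there.

```bash
python3 -m creep '[[0.45,0,1,0,0,0,0],[0.45,0,3,0,0,0,0],[0.45,0,4,0,0,0,0],[0.45,0,5,0,0,0,0],[0.45,0,5,0,0,0,0],[0.45,0,4,0,0,0,0],[0.45,0,2,0,0,0,0],[0.45,0,1,0,0,0,0]]'
python3 -m creep '[[0.45,0,0,0,0,0,0],[0.45,0,0,1,0,0,0],[0.45,0,0,2.5,0,0,0],[0.45,0,0,3,0,0,0],[0.45,0,0,2.5,0,0,0],[0.45,0,0,1.5,0,0,0],[0.45,0,0,1,0,0,0],[0.45,0,0,0,0,0,0]]'
python3 -m creep '[[0.45,0,0,0.3,0,0,0],[0.45,0,0,0.2,0,0,0],[0.45,0,0,0.2,0,0,0],[0.45,0,0,0.1,0,0,0],[0.45,0,0,0,0,0,0]]'
```

```text
t: 5.9
tool_pos: [468.5, -249.0, 163.6]
tcp_rot: [-180.0, 0.1, -0.1]
ft_force: [-0.2, 0.9, -3.4]
opening: 55.6
gripper_force: 35.0
t: 6.7
tool_pos: [468.7, -245.4, 48.7]
tcp_rot: [-179.9, 0.1, 0.1]
ft_force: [1.3, 0.2, -3.3]
opening: 55.5
gripper_force: 35.0
t: 7.2
tool_pos: [469.5, -246.9, 42.4]
tcp_rot: [180.0, -0.0, -0.0]
ft_force: [-1.3, 0.6, 4.4]
opening: 55.6
gripper_force: 35.0
```

```bash
python3 -m creep '[[0.65,0,0,0,0,0,0],[0.8,0,0,0,0,0,0],[1,0,0,0,0,0,0],[1,0,0,0,0,0,0],[1,0,0,0,0,0,0],[1,0,0,0,0,0,0]]' 
python3 -m creep '[[1,0,0,-1,0,0,0],[1,0,0,-2,0,0,0],[1,0,0,-3,0,0,0],[1,0,0,-4,0,0,0],[1,0,0,-4,0,0,0],[1,0,0,-3.2,0,0,0],[1,0,0,0,0,0,0],[1,0,0,0,0,0,0]]'
python3 - <<'E'
from h import *
find('wrist')
E
```

```text
t: 7.8
tool_pos: [469.4, -246.8, 41.9]
tcp_rot: [180.0, -0.0, -0.0]
ft_force: [-0.4, -1.1, -0.7]
opening: 91.1
gripper_force: 0.0
t: 8.6
tool_pos: [469.5, -246.8, 214.8]
tcp_rot: [179.9, -0.1, -0.0]
ft_force: [0.0, -0.2, -0.6]
opening: 91.6
gripper_force: 0.0
wrist plate red [646.5 113.5] rms 3.3 ext [96. 92.]
wrist button red [ 468.9 -247. ] rms 0.3 ext [34. 35.]
wrist plate yellow [ 650.8 -110. ] rms 3.3 ext [96. 94.]
wrist button yellow [640.5 111.3] rms 0.7 ext [35. 35.]
wrist plate yellow [ 460.  -475.8] rms 4.1 ext [92. 16.]
wrist plate yellow [321.2 -42.4] rms 4.6 ext [81. 48.]
wrist plate yellow [ 321.3 -451.5] rms 4.6 ext [81. 48.]
wrist button green [ 649.3 -113.4] rms 0.4 ext [34. 34.]
wrist plate green [452.2 235.2] rms 3.3 ext [94. 96.]
wrist plate blue [471.1   1.3] rms 1.0 ext [94. 99.]
wrist button blue [450.2 233.5] rms 1.5 ext [34. 36.]
wrist plate spare [  74.5 -468.8] rms 4.2 ext [97. 57.]
```

```bash
python3 -m creep '[[1,0,-2,0,0,0,0],[1,0,-4,0,0,0,0],[1,0,-4,0,0,0,0],[1,0,-4,0,0,0,0],[1,0,-4,0,0,0,0],[1,0,-4,0,0,0,0],[1,0,-4,0,0,0,0],[1,0,-4,0,0,0,0]]'
python3 -m creep '[[1,0,-4,0,0,0,0],[1,-0.4,-4,0,0,0,0],[1,-0.4,-4,0,0,0,0],[1,-0.5,-4,0,0,0,0],[1,-0.5,-2.6,0,0,0,0],[1,0,0,0,0,0,0],[1,0,0,0,0,0,0]]'
python3 - <<'E'
from h import *
print(manip.observe()['tool_pos']); find('wrist')
E
```

```text
t: 9.45
tool_pos: [468.4, 54.8, 212.8]
tcp_rot: [-180.0, 0.1, -0.0]
ft_force: [0.2, 0.5, -0.4]
opening: 91.2
gripper_force: 0.0
t: 10.15
tool_pos: [450.7, 239.2, 212.9]
tcp_rot: [179.9, 0.1, 0.1]
ft_force: [0.6, -0.9, -0.6]
opening: 91.4
gripper_force: 0.0
[450.72206358 239.2046832  212.85147702]
wrist plate red [647.5 119.3] rms 3.6 ext [83. 95.]
wrist button red [ 468.3 -237.5] rms 1.3 ext [35. 38.]
wrist button yellow [639.1 121.2] rms 1.3 ext [32. 35.]
wrist plate yellow [ 649.7 -103.3] rms 3.2 ext [97. 97.]
wrist plate yellow [302.  443.3] rms 4.4 ext [81. 48.]
wrist plate yellow [301.7  34.8] rms 4.5 ext [81. 49.]
wrist button green [ 649.2 -102.9] rms 0.6 ext [33. 33.]
wrist plate green [449.  242.4] rms 3.4 ext [82. 94.]
wrist plate blue [471.2   7.2] rms 0.9 ext [94. 99.]
wrist button blue [450.5 242.8] rms 0.3 ext [34. 34.]
wrist plate spare [ 464.1 -247.7] rms 4.1 ext [87. 81.]
wrist plate spare [56.4 16.7] rms 4.3 ext [98. 60.]
```

```bash
python3 -m creep '[[1,0,-0.3,3,0,0,0],[1,0,0,3,0,0,0],[1,0,0,3,0,0,0],[1,0,0,2.5,0,0,0],[1,0,0,2,0,0,0],[1,0,0,2,0,0,0],[1,0,0,1.7,0,0,0],[1,0,0,0,0,0,0]]' 35
python3 -m creep '[[0.45,0,0,0,0,0,0],[0.45,0,0,0,0,0,0],[0.45,0,0,0,0,0,0],[0.45,0,0,0,0,0,0],[0.45,0,0,0,0,0,0],[0.45,0,0,0,0,0,0],[0.45,0,0,0,0,0,0],[0.45,0,0,0,0,0,0]]' 35
python3 -m creep '[[0.45,0,0,-0.3,0,0,0],[0.45,0,0,-1,0,0,0],[0.45,0,0,-2,0,0,0],[0.45,0,0,-3,0,0,0],[0.45,0,0,-3,0,0,0],[0.45,0,0,-2,0,0,0],[0.45,0,0,-1,0,0,0],[0.45,0,0,0,0,0,0]]' 35
python3 - <<'E'
from h import *
print(manip.observe()['tool_pos']); find('wrist')
E
```

```text
t: 11.0
tool_pos: [450.4, 240.6, 40.1]
tcp_rot: [179.9, 0.2, -0.1]
ft_force: [0.1, 0.2, -0.1]
opening: 91.1
gripper_force: 0.0
t: 11.8
tool_pos: [451.7, 242.4, 42.4]
tcp_rot: [-180.0, -0.0, -0.0]
ft_force: [-0.9, -1.2, 6.7]
opening: 55.7
gripper_force: 35.0
t: 12.6
tool_pos: [451.9, 242.5, 166.1]
tcp_rot: [-180.0, -0.1, -0.0]
ft_force: [-0.4, -0.0, -4.6]
opening: 55.6
gripper_force: 35.0
[451.89367895 242.46076318 166.11023678]
wrist plate red [648.6 119.8] rms 3.7 ext [65. 95.]
wrist plate yellow [ 649.2 -102.1] rms 3.2 ext [97. 98.]
wrist button green [ 648.9 -102.1] rms 1.0 ext [34. 35.]
wrist plate green [448.9 242.2] rms 3.2 ext [65. 94.]
wrist plate blue [471.2   7.6] rms 1.1 ext [ 94. 100.]
wrist plate blue [403.3 242.3] rms 3.8 ext [ 61. 107.]
wrist plate blue [275.9 242.4] rms 4.2 ext [37. 90.]
wrist plate spare [ 466.4 -241. ] rms 4.0 ext [87. 86.]
```

```bash
python3 -m creep '[[0.45,0,1,0,0,0,0],[0.45,0.3,3,0,0,0,0],[0.45,0.4,4,0,0,0,0],[0.45,0.4,4.5,0,0,0,0],[0.45,0.4,4.5,0,0,0,0],[0.45,0.4,4,0,0,0,0],[0.45,0,2,0,0,0,0],[0.45,0,0.8,0,0,0,0]]'
python3 -m creep '[[0.45,0,0,0,0,0,0],[0.45,0,0,1,0,0,0],[0.45,0,0,2.5,0,0,0],[0.45,0,0,2.5,0,0,0],[0.45,0,0,2,0,0,0],[0.45,0,0,1,0,0,0],[0.45,0,0,0,0,0,0]]'
python3 - <<'E'
from h import *
print(manip.observe()['tool_pos']); find('wrist','pics/w4.png')
E
```

```text
t: 13.45
tool_pos: [469.5, 1.9, 163.9]
tcp_rot: [180.0, 0.1, -0.2]
ft_force: [-0.8, 0.0, -4.9]
opening: 55.6
gripper_force: 35.0
t: 14.15
tool_pos: [469.5, 5.1, 73.6]
tcp_rot: [-180.0, 0.2, 0.1]
ft_force: [-0.3, -0.0, -3.5]
opening: 55.7
gripper_force: 35.0
[469.46827953   5.11640065  73.60194332]
wrist plate red [648.6 116.9] rms 3.6 ext [45. 95.]
wrist button red [ 492.3 -165.1] rms 3.1 ext [48. 45.]
wrist button red [ 470.2 -237.8] rms 1.0 ext [35. 38.]
wrist plate yellow [ 651.3 -106.7] rms 3.4 ext [45. 96.]
wrist plate green [452. 237.] rms 3.5 ext [ 79. 102.]
wrist plate blue [470.1   4.4] rms 3.5 ext [71. 94.]
wrist plate spare [ 233.4 -228. ] rms 4.2 ext [95. 44.]
```

View pics/w4.png

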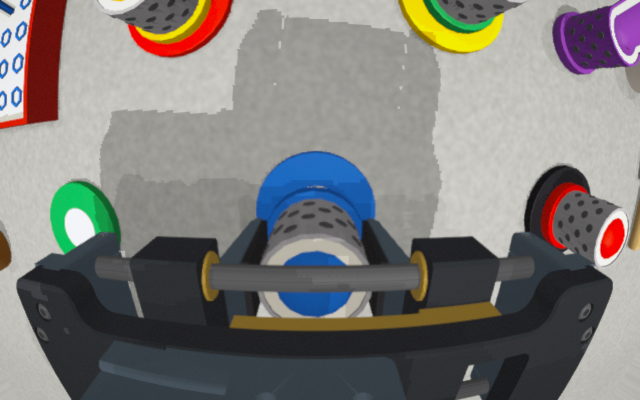

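Blue flask hangs centred over the blue plate at (316,205). Lower and release.

```bash
python3 -m creep '[[0.45,0,0,1.2,0,0,0],[0.45,0,0,0.8,0,0,0],[0.45,0,0,0.5,0,0,0],[0.45,0,0,0.3,0,0,0],[0.45,0,0,0.2,0,0,0],[0.45,0,0,0.2,0,0,0],[0.45,0,0,0.1,0,0,0],[0.45,0,0,0,0,0,0]]'
python3 -m creep '[[0.65,0,0,0,0,0,0],[0.8,0,0,0,0,0,0],[1,0,0,0,0,0,0],[1,0,0,0,0,0,0],[1,0,0,0,0,0,0],[1,0,0,0,0,0,0]]' 
python3 -m creep '[[1,0,0,-1,0,0,0],[1,0,0,-2,0,0,0],[1,0,0,-3,0,0,0],[1,0,0,-4,0,0,0],[1,0,0,-4,0,0,0],[1,0,0,-3.2,0,0,0],[1,0,0,0,0,0,0],[1,0,0,0,0,0,0]]'
python3 - <<'E'
from h import *
print(manip.observe()['tool_pos']); find('wrist')
E
```

```text
t: 15.0
tool_pos: [470.5, 4.2, 42.4]
tcp_rot: [180.0, -0.0, -0.0]
ft_force: [-2.2, -0.2, 5.7]
opening: 55.8
gripper_force: 35.0
t: 15.6
tool_pos: [470.4, 4.2, 41.9]
tcp_rot: [-180.0, -0.0, -0.0]
ft_force: [1.1, -0.2, -0.3]
opening: 90.9
gripper_force: 0.0
t: 16.4
tool_pos: [470.5, 4.2, 214.9]
tcp_rot: [180.0, -0.1, -0.0]
ft_force: [-1.2, 0.5, -0.8]
opening: 91.2
gripper_force: 0.0
[470.53726988   4.22855031 214.92554182]
wrist plate red [647.6 118.8] rms 3.3 ext [96. 92.]
wrist button red [ 469.1 -241.4] rms 0.4 ext [34. 35.]
wrist plate yellow [ 651.  -108.5] rms 3.3 ext [96. 95.]
wrist button yellow [640.4 116.1] rms 0.5 ext [35. 36.]
wrist plate yellow [ 458.6 -396.3] rms 4.0 ext [93. 16.]
wrist plate yellow [321.4 207.9] rms 4.7 ext [83. 49.]
wrist plate yellow [ 321.9 -201.6] rms 4.5 ext [81. 49.]
wrist button green [ 649.4 -107.9] rms 0.5 ext [34. 35.]
wrist plate green [451.6 239.3] rms 1.0 ext [94. 98.]
wrist plate blue [469.4   4.3] rms 3.2 ext [79. 94.]
wrist button blue [469.3   4.2] rms 0.3 ext [35. 35.]
wrist plate spare [  75.3 -216.7] rms 4.2 ext [96. 57.]
```

```bash
python3 -m creep '[[1,1,0.5,0,0,0,0],[1,3,2,0,0,0,0],[1,4,2.5,0,0,0,0],[1,4,2.5,0,0,0,0],[1,3,2,0,0,0,0],[1,2,1.5,0,0,0,0],[1,1,0.4,0,0,0,0],[1,0,0,0,0,0,0]]'
python3 - <<'E'
from h import *
manip.get_image('wrist')
print(manip.observe()['tool_pos']); find('wrist')
E
```

```text
t: 17.25
tool_pos: [651.0, -110.3, 212.4]
tcp_rot: [-180.0, 0.1, -0.0]
ft_force: [-0.1, 0.7, -0.4]
opening: 91.6
gripper_force: 0.0
[ 650.04383645 -109.61698997  212.78614226]
wrist plate red [648.8 116.2] rms 3.2 ext [95. 96.]
wrist plate yellow [ 650.8 -109.3] rms 3.3 ext [85. 96.]
wrist button yellow [644.3 113.4] rms 0.5 ext [34. 35.]
wrist plate yellow [501.8  94.8] rms 4.5 ext [81. 48.]
wrist plate yellow [ 501.2 -313.2] rms 4.5 ext [83. 48.]
wrist button green [ 653.4 -110.3] rms 0.3 ext [34. 34.]
wrist plate spare [ 255.7 -330.3] rms 4.1 ext [96. 56.]
```

```bash
python3 -m creep '[[1,0.3,0,3,0,0,0],[1,0,0,3,0,0,0],[1,0,0,3,0,0,0],[1,0,0,2.5,0,0,0],[1,0,0,2,0,0,0],[1,0,0,2,0,0,0],[1,0,0,1.7,0,0,0],[1,0,0,0,0,0,0]]' 35
python3 -m creep '[[0.45,0,0,0,0,0,0],[0.45,0,0,0,0,0,0],[0.45,0,0,0,0,0,0],[0.45,0,0,0,0,0,0],[0.45,0,0,0,0,0,0],[0.45,0,0,0,0,0,0],[0.45,0,0,0,0,0,0],[0.45,0,0,0,0,0,0]]' 35
python3 -m creep '[[0.45,0,0,-0.3,0,0,0],[0.45,0,0,-1,0,0,0],[0.45,0,0,-2,0,0,0],[0.45,0,0,-3,0,0,0],[0.45,0,0,-3,0,0,0],[0.45,0,0,-2,0,0,0],[0.45,0,0,-1,0,0,0],[0.45,0,0,0,0,0,0]]' 35
python3 - <<'E'
from h import *
print(manip.observe()['tool_pos']); find('wrist')
E
```

```text
t: 18.15
tool_pos: [651.1, -108.6, 40.2]
tcp_rot: [-179.9, 0.2, 0.0]
ft_force: [-0.2, -0.4, 0.3]
opening: 91.2
gripper_force: 0.0
t: 18.95
tool_pos: [653.6, -110.0, 42.4]
tcp_rot: [180.0, -0.0, -0.0]
ft_force: [-1.3, -0.3, 6.2]
opening: 55.7
gripper_force: 35.0
t: 19.75
tool_pos: [653.9, -109.9, 166.3]
tcp_rot: [180.0, -0.1, -0.0]
ft_force: [0.3, -0.9, -5.9]
opening: 55.8
gripper_force: 35.0
[ 653.9302909  -109.88659502  166.28357853]
wrist plate red [649.1 115.6] rms 3.2 ext [96. 97.]
wrist plate yellow [ 650.7 -109.2] rms 3.1 ext [65. 95.]
wrist button yellow [644.9 112.7] rms 0.6 ext [35. 35.]
wrist plate green [ 606.7 -109.9] rms 3.7 ext [ 57. 107.]
wrist plate green [ 477.5 -109.8] rms 4.2 ext [34. 86.]
wrist plate spare [ 466.2 -485.2] rms 4.5 ext [99. 87.]
wrist plate spare [468.6 254.6] rms 4.1 ext [102. 105.]
wrist plate spare [ 473.7 -313.6] rms 4.5 ext [43. 90.]
```

```bash
python3 -m creep '[[0.45,-0.6,-1,0,0,0,0],[0.45,-1.7,-3,0,0,0,0],[0.45,-2.3,-4,0,0,0,0],[0.45,-2.3,-4,0,0,0,0],[0.45,-2.3,-4,0,0,0,0],[0.45,-2.3,-4,0,0,0,0],[0.45,-2.3,-4,0,0,0,0],[0.45,-2.3,-4,0,0,0,0]]'
python3 -m creep '[[0.45,-2,-3.5,0,0,0,0],[0.45,-1.5,-2.5,0,0,0,0],[0.45,-0.7,-1.2,0,0,0,0],[0.45,0,0,0,0,0,0],[0.45,0,0,1,0,0,0],[0.45,0,0,2.5,0,0,0],[0.45,0,0,2.5,0,0,0],[0.45,0,0,2,0,0,0]]'
python3 -m creep '[[0.45,0,0,1,0,0,0],[0.45,0,0,0,0,0,0],[0.45,0,0,0,0,0,0]]'
python3 - <<'E'
from h import *
print(manip.observe()['tool_pos']); find('wrist')
E
```

```text
t: 20.6
tool_pos: [489.9, 171.8, 163.9]
tcp_rot: [180.0, 0.1, -0.0]
ft_force: [1.1, 0.1, -4.3]
opening: 55.6
gripper_force: 35.0
t: 21.4
tool_pos: [450.5, 240.8, 82.9]
tcp_rot: [180.0, 0.1, -0.1]
ft_force: [0.2, 0.5, -4.7]
opening: 55.7
gripper_force: 35.0
t: 21.7
tool_pos: [451.0, 241.9, 75.2]
tcp_rot: [-180.0, -0.0, -0.1]
ft_force: [0.4, 0.1, -4.4]
opening: 55.8
gripper_force: 35.0
[450.97275834 241.89731074  75.17229296]
wrist plate red [647.8 121.8] rms 3.5 ext [41. 92.]
wrist plate green [449.8 242.2] rms 3.5 ext [67. 94.]
wrist plate blue [472.3  10.8] rms 3.0 ext [95. 96.]
wrist button blue [469.8  13. ] rms 0.9 ext [34. 37.]
wrist plate spare [373. 104.] rms 4.6 ext [77. 90.]
wrist plate spare [217.4 -28. ] rms 4.1 ext [98. 48.]
```

```bash
python3 -m creep '[[0.45,0,0,1.2,0,0,0],[0.45,0,0,0.8,0,0,0],[0.45,0,0,0.5,0,0,0],[0.45,0,0,0.3,0,0,0],[0.45,0,0,0.2,0,0,0],[0.45,0,0,0.2,0,0,0],[0.45,0,0,0.1,0,0,0],[0.45,0,0,0,0,0,0]]'
python3 -m creep '[[0.65,0,0,0,0,0,0],[0.8,0,0,0,0,0,0],[1,0,0,0,0,0,0],[1,0,0,0,0,0,0],[1,0,0,0,0,0,0],[1,0,0,0,0,0,0]]' 
python3 -m creep '[[1,0,0,-1,0,0,0],[1,0,0,-2,0,0,0],[1,0,0,-3,0,0,0],[1,0,0,-4,0,0,0],[1,0,0,-4,0,0,0],[1,0,0,-3.2,0,0,0],[1,0,0,0,0,0,0],[1,0,0,0,0,0,0]]'
python3 - <<'E'
from h import *
print(manip.observe()['tool_pos']); find('wrist')
E
```

```text
t: 22.55
tool_pos: [450.5, 242.3, 42.4]
tcp_rot: [-180.0, -0.0, -0.0]
ft_force: [-3.1, 0.2, 6.1]
opening: 55.6
gripper_force: 35.0
t: 23.15
tool_pos: [450.5, 242.3, 41.9]
tcp_rot: [-180.0, -0.0, -0.0]
ft_force: [-0.0, 0.0, -1.0]
opening: 91.0
gripper_force: 0.0
t: 23.95
tool_pos: [450.6, 242.3, 214.8]
tcp_rot: [-180.0, -0.1, -0.0]
ft_force: [-0.3, 0.1, -0.2]
opening: 91.0
gripper_force: 0.0
[450.57857958 242.27857769 214.82615047]
wrist plate red [647.5 119.3] rms 3.6 ext [85. 94.]
wrist button red [ 468.7 -237.3] rms 1.2 ext [33. 37.]
wrist button yellow [639.5 121.3] rms 1.0 ext [33. 36.]
wrist plate yellow [ 650.1 -104.5] rms 2.0 ext [ 96. 103.]
wrist plate yellow [302.6 448.1] rms 4.4 ext [82. 48.]
wrist plate yellow [302.   39.7] rms 4.8 ext [81. 49.]
wrist plate green [449.3 242.3] rms 3.3 ext [80. 93.]
wrist button green [450.4 242.3] rms 0.4 ext [34. 34.]
wrist plate blue [471.3   7.4] rms 3.0 ext [94. 92.]
wrist button blue [468.9   9.5] rms 0.7 ext [35. 34.]
wrist plate spare [ 464.8 -247.8] rms 4.1 ext [87. 83.]
wrist plate spare [56.4 21. ] rms 4.2 ext [97. 60.]
```

```bash
python3 -m creep '[[1,1,0.6,0,0,0,0],[1,3,2,0,0,0,0],[1,4,2.5,0,0,0,0],[1,4,2.5,0,0,0,0],[1,4,2.5,0,0,0,0],[1,2.4,1.7,0,0,0,0],[1,1,0.6,0,0,0,0],[1,0,0,0,0,0,0]]'
python3 - <<'E'
from h import *
manip.get_image('wrist')
print(manip.observe()['tool_pos']); find('wrist')
E
```

```text
t: 24.8
tool_pos: [645.1, 116.9, 212.4]
tcp_rot: [180.0, 0.1, -0.1]
ft_force: [0.4, 1.0, -0.2]
opening: 91.4
gripper_force: 0.0
[644.03270475 117.85842941 212.72450204]
wrist plate red [647.  118.8] rms 3.3 ext [78. 95.]
wrist plate yellow [ 652.4 -106.5] rms 0.9 ext [96. 99.]
wrist button yellow [644.2 118.5] rms 0.4 ext [35. 36.]
wrist plate yellow [495.4 322.8] rms 4.4 ext [81. 49.]
wrist plate yellow [495.7 -84.3] rms 4.7 ext [81. 49.]
wrist button blue [518.9  52.9] rms 3.0 ext [35. 30.]
wrist plate spare [ 249.3 -102.5] rms 4.2 ext [96. 56.]
```

```bash
python3 -m creep '[[1,0,0,3,0,0,0],[1,0,0,3,0,0,0],[1,0,0,3,0,0,0],[1,0,0,2.5,0,0,0],[1,0,0,2,0,0,0],[1,0,0,2,0,0,0],[1,0,0,1.7,0,0,0],[1,0,0,0,0,0,0]]' 35
python3 -m creep '[[0.45,0,0,0,0,0,0],[0.45,0,0,0,0,0,0],[0.45,0,0,0,0,0,0],[0.45,0,0,0,0,0,0],[0.45,0,0,0,0,0,0],[0.45,0,0,0,0,0,0],[0.45,0,0,0,0,0,0],[0.45,0,0,0,0,0,0]]' 35
python3 -m creep '[[0.45,0,0,-0.3,0,0,0],[0.45,0,0,-1,0,0,0],[0.45,0,0,-2,0,0,0],[0.45,0,0,-3,0,0,0],[0.45,0,0,-3,0,0,0],[0.45,0,0,-2,0,0,0],[0.45,0,0,-1,0,0,0],[0.45,0,0,0,0,0,0]]' 35
python3 - <<'E'
from h import *
print(manip.observe()['tool_pos']); find('wrist')
E
```

```text
t: 25.7
tool_pos: [641.9, 119.1, 40.1]
tcp_rot: [180.0, 0.2, 0.1]
ft_force: [-0.9, 0.5, 1.1]
opening: 91.3
gripper_force: 0.0
t: 26.5
tool_pos: [644.7, 118.2, 42.4]
tcp_rot: [-180.0, -0.0, -0.0]
ft_force: [-1.3, 1.1, 6.0]
opening: 55.7
gripper_force: 35.0
t: 27.3
tool_pos: [645.0, 118.2, 166.3]
tcp_rot: [-180.0, -0.1, -0.0]
ft_force: [0.4, 0.4, -4.5]
opening: 55.8
gripper_force: 35.0
[644.99832302 118.22916477 166.29861458]
wrist plate red [647.  118.8] rms 3.1 ext [67. 94.]
wrist plate yellow [ 652.6 -106.1] rms 1.1 ext [ 96. 100.]
wrist plate yellow [598.6 118.3] rms 3.8 ext [ 60. 108.]
wrist plate yellow [600.1 119.2] rms 4.1 ext [21. 75.]
wrist plate yellow [468.8 118.7] rms 4.3 ext [34. 89.]
```

```bash
python3 -m creep '[[0.45,0,1,0,0,0,0],[0.45,0.3,3,0,0,0,0],[0.45,0.3,4,0,0,0,0],[0.45,0.1,4,0,0,0,0],[0.45,0,4,0,0,0,0],[0.45,0,3.8,0,0,0,0],[0.45,0,2,0,0,0,0],[0.45,0,1,0,0,0,0]]'
python3 -m creep '[[0.45,0,0,0,0,0,0],[0.45,0,0,1,0,0,0],[0.45,0,0,2.5,0,0,0],[0.45,0,0,2.5,0,0,0],[0.45,0,0,2,0,0,0],[0.45,0,0,1,0,0,0],[0.45,0,0,0,0,0,0],[0.45,0,0,0,0,0,0]]'
python3 - <<'E'
from h import *
print(manip.observe()['tool_pos']); find('wrist','pics/w5.png')
E
```

```text
t: 28.15
tool_pos: [650.6, -112.0, 163.7]
tcp_rot: [-180.0, 0.1, -0.1]
ft_force: [0.4, 0.1, -5.0]
opening: 55.8
gripper_force: 35.0
t: 28.95
tool_pos: [651.8, -109.3, 75.4]
tcp_rot: [180.0, -0.0, 0.0]
ft_force: [1.1, 0.5, -3.3]
opening: 55.2
gripper_force: 35.0
[ 651.80322261 -109.25171865   75.44639115]
wrist plate red [650.9 114.4] rms 3.0 ext [ 86. 103.]
wrist plate yellow [ 651.4 -109.2] rms 3.5 ext [68. 95.]
wrist button green [456.2 232.7] rms 2.1 ext [37. 39.]
wrist plate spare [ 413.7 -355.4] rms 4.3 ext [95. 46.]
```

View pics/w5.png

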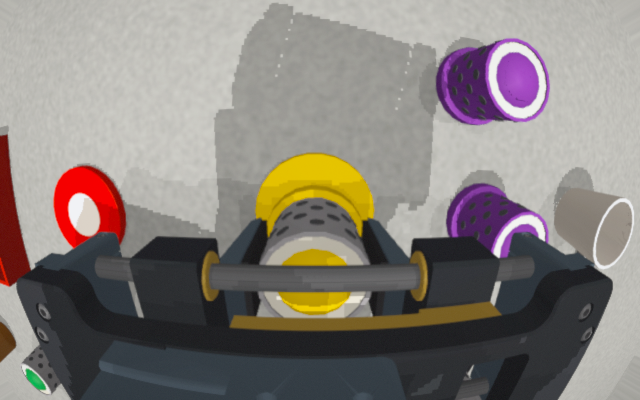

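Yellow flask is centred over the yellow plate at (316,205), clear of the purple decoys. Lower and release.

```bash
python3 -m creep '[[0.45,0,0,1.2,0,0,0],[0.45,0,0,0.8,0,0,0],[0.45,0,0,0.5,0,0,0],[0.45,0,0,0.3,0,0,0],[0.45,0,0,0.2,0,0,0],[0.45,0,0,0.2,0,0,0],[0.45,0,0,0.1,0,0,0],[0.45,0,0,0,0,0,0]]'
python3 -m creep '[[0.65,0,0,0,0,0,0],[0.8,0,0,0,0,0,0],[1,0,0,0,0,0,0],[1,0,0,0,0,0,0],[1,0,0,0,0,0,0],[1,0,0,0,0,0,0]]' 
python3 -m creep '[[1,0,0,-1,0,0,0],[1,0,0,-2,0,0,0],[1,0,0,-3,0,0,0],[1,0,0,-4,0,0,0],[1,0,0,-4,0,0,0],[1,0,0,-3.2,0,0,0],[1,0,0,0,0,0,0],[1,0,0,0,0,0,0]]'
python3 - <<'E'
from h import *
print(manip.observe()['tool_pos']); find('wrist')
E
```

```text
t: 29.8
tool_pos: [651.5, -109.9, 42.4]
tcp_rot: [180.0, -0.0, -0.0]
ft_force: [-3.3, -0.0, 2.4]
opening: 55.5
gripper_force: 35.0
t: 30.4
tool_pos: [651.5, -109.8, 41.9]
tcp_rot: [-180.0, -0.0, -0.0]
ft_force: [0.4, -0.1, 0.6]
opening: 91.1
gripper_force: 0.0
t: 31.2
tool_pos: [651.6, -109.8, 215.0]
tcp_rot: [180.0, -0.1, -0.0]
ft_force: [-0.3, -0.1, 0.1]
opening: 91.0
gripper_force: 0.0
[ 651.56919303 -109.83408699  215.01519211]
wrist plate red [648.7 116.2] rms 0.9 ext [95. 99.]
wrist plate yellow [ 651.2 -109.2] rms 3.1 ext [83. 95.]
wrist button yellow [ 651.2 -109.9] rms 0.4 ext [34. 35.]
wrist plate yellow [502.7  94.1] rms 4.7 ext [82. 48.]
wrist plate yellow [ 503.8 -314.1] rms 4.6 ext [83. 49.]
wrist plate spare [ 257.  -331.2] rms 4.1 ext [97. 57.]
```

```bash
python3 -m creep '[[1,-1,0.7,0,0,0,0],[1,-3,2.2,0,0,0,0],[1,-4,3,0,0,0,0],[1,-4,3,0,0,0,0],[1,-3.2,2.5,0,0,0,0],[1,-2,1.5,0,0,0,0],[1,-1,0.8,0,0,0,0],[1,0,0,0,0,0,0]]'
python3 - <<'E'
from h import *
manip.get_image('wrist')
print(manip.observe()['tool_pos']); find('wrist')
E
```

```text
t: 32.05
tool_pos: [467.9, -247.4, 213.4]
tcp_rot: [-180.0, 0.1, -0.1]
ft_force: [0.4, -0.4, 0.6]
opening: 91.1
gripper_force: 0.0
[ 469.01878848 -246.84954189  213.55064191]
wrist plate red [646.6 114.1] rms 2.0 ext [ 95. 103.]
wrist button red [ 469.  -246.9] rms 0.3 ext [35. 35.]
wrist plate yellow [ 650.7 -110.4] rms 3.1 ext [95. 94.]
wrist button yellow [ 647.2 -112.9] rms 0.5 ext [36. 35.]
wrist plate yellow [ 462.8 -394.7] rms 4.2 ext [93. 18.]
wrist plate yellow [319.5 -42.4] rms 4.7 ext [83. 49.]
wrist plate yellow [ 319.5 -450.5] rms 4.6 ext [81. 49.]
wrist plate green [452.9 233.4] rms 3.1 ext [94. 95.]
wrist button green [450.2 232.8] rms 1.3 ext [32. 35.]
wrist plate blue [471.4   1. ] rms 3.0 ext [95. 95.]
wrist button blue [469.2  -1.2] rms 0.5 ext [34. 34.]
wrist plate spare [  74.  -466.9] rms 4.1 ext [96. 56.]
```

```bash
python3 -m creep '[[1,0,0,3,0,0,0],[1,0,0,3,0,0,0],[1,0,0,3,0,0,0],[1,0,0,2.5,0,0,0],[1,0,0,2,0,0,0],[1,0,0,2,0,0,0],[1,0,0,1.7,0,0,0],[1,0,0,0,0,0,0]]' 35
python3 -m creep '[[0.45,0,0,0,0,0,0],[0.45,0,0,0,0,0,0],[0.45,0,0,0,0,0,0],[0.45,0,0,0,0,0,0],[0.45,0,0,0,0,0,0],[0.45,0,0,0,0,0,0],[0.45,0,0,0,0,0,0],[0.45,0,0,0,0,0,0]]' 35
python3 -m creep '[[0.45,0,0,-0.3,0,0,0],[0.45,0,0,-1,0,0,0],[0.45,0,0,-2,0,0,0],[0.45,0,0,-3,0,0,0],[0.45,0,0,-3,0,0,0],[0.45,0,0,-2,0,0,0],[0.45,0,0,-1,0,0,0],[0.45,0,0,0,0,0,0]]' 35
```

```text
t: 32.95
tool_pos: [469.2, -245.2, 39.8]
tcp_rot: [-179.9, 0.2, 0.1]
ft_force: [0.5, -0.0, 0.2]
opening: 90.9
gripper_force: 0.0
t: 33.75
tool_pos: [469.6, -246.9, 42.4]
tcp_rot: [180.0, -0.0, -0.0]
ft_force: [-0.9, 1.0, 6.3]
opening: 55.2
gripper_force: 35.0
t: 34.55
tool_pos: [469.8, -247.0, 166.2]
tcp_rot: [179.9, -0.1, -0.0]
ft_force: [-0.7, 0.5, -3.6]
opening: 55.3
gripper_force: 35.0
```

```bash
python3 -m creep '[[0.45,0.5,-1,0,0,0,0],[0.45,1.5,-3,0,0,0,0],[0.45,2,-4,0,0,0,0],[0.45,2,-4,0,0,0,0],[0.45,2,-4,0,0,0,0],[0.45,2,-4,0,0,0,0],[0.45,2,-4,0,0,0,0],[0.45,2,-4,0,0,0,0]]'
python3 -m creep '[[0.45,1.8,-4,0,0,0,0],[0.45,1.3,-3,0,0,0,0],[0.45,0.7,-1.6,0,0,0,0],[0.45,0,0,0,0,0,0],[0.45,0,0,1,0,0,0],[0.45,0,0,2.5,0,0,0],[0.45,0,0,2.5,0,0,0],[0.45,0,0,2,0,0,0]]'
python3 -m creep '[[0.45,0,0,1,0,0,0],[0.45,0,0,0,0,0,0],[0.45,0,0,0,0,0,0]]'
python3 - <<'E'
from h import *
print(manip.observe()['tool_pos']); find('wrist','pics/w6.png')
E
```

```text
t: 35.35
tool_pos: [609.2, 35.9, 163.3]
tcp_rot: [-180.0, 0.1, 0.0]
ft_force: [1.9, -1.3, -3.3]
opening: 55.4
gripper_force: 35.0
t: 36.15
tool_pos: [646.0, 117.7, 82.6]
tcp_rot: [180.0, 0.1, -0.1]
ft_force: [-0.6, -1.1, -3.9]
opening: 55.6
gripper_force: 35.0
t: 36.45
tool_pos: [647.6, 118.7, 75.4]
tcp_rot: [-180.0, -0.0, -0.1]
ft_force: [-0.0, 0.0, -3.2]
opening: 55.6
gripper_force: 35.0
[647.63096367 118.67837932  75.36929686]
wrist plate red [647.8 118.8] rms 3.4 ext [69. 95.]
wrist plate yellow [ 655.7 -103. ] rms 3.5 ext [87. 98.]
wrist button yellow [ 652.2 -101.4] rms 0.8 ext [35. 37.]
wrist plate spare [569.4 -19.4] rms 4.6 ext [77. 90.]
wrist plate spare [ 410.8 -130.1] rms 4.2 ext [97. 47.]
```

View pics/w6.png

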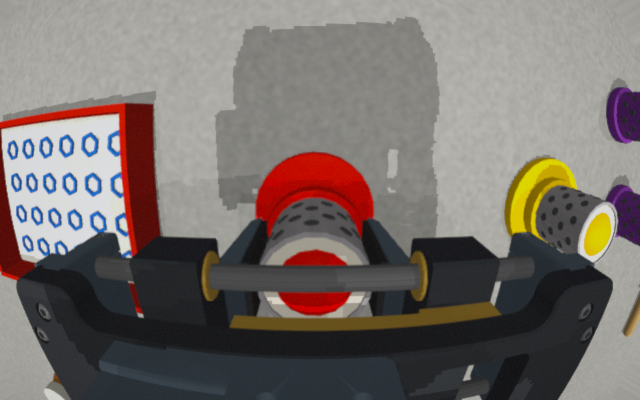

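Red flask is centred over the red plate at (316,205), and the tray on the left is clear of the fingers. Lower, release, and check from above.

```bash
python3 -m creep '[[0.45,0,0,1.2,0,0,0],[0.45,0,0,0.8,0,0,0],[0.45,0,0,0.5,0,0,0],[0.45,0,0,0.3,0,0,0],[0.45,0,0,0.2,0,0,0],[0.45,0,0,0.2,0,0,0],[0.45,0,0,0.1,0,0,0],[0.45,0,0,0,0,0,0]]'
python3 -m creep '[[0.65,0,0,0,0,0,0],[0.8,0,0,0,0,0,0],[1,0,0,0,0,0,0],[1,0,0,0,0,0,0],[1,0,0,0,0,0,0],[1,0,0,0,0,0,0]]' 
python3 -m creep '[[1,0,0,-1,0,0,0],[1,0,0,-2,0,0,0],[1,0,0,-3,0,0,0],[1,0,0,-4,0,0,0],[1,0,0,-4,0,0,0],[1,0,0,-3.2,0,0,0],[1,0,0,0,0,0,0],[1,0,0,0,0,0,0]]'
python3 - <<'E'
from h import *
print(manip.observe()['tool_pos']); find('wrist')
E
python3 -m creep '[[1,-1,0,0,0,0,0],[1,-3,0,0,0,0,0],[1,-4,0,-1,0,0,0],[1,-4,0,-1,0,0,0],[1,-4,0,0,0,0,0],[1,-3,0,0,0,0,0],[1,-1,0,0,0,0,0],[1,0,0,0,0,0,0]]'
python3 - <<'E'
from h import *
find('wrist','pics/w7.png'); cv2.imwrite('pics/s7.png',manip.get_image('scene')[0])
E
```

```text
t: 37.3
tool_pos: [647.5, 119.2, 42.4]
tcp_rot: [-180.0, -0.0, -0.0]
ft_force: [-2.3, 0.2, 2.5]
opening: 55.7
gripper_force: 35.0
t: 37.9
tool_pos: [647.5, 119.2, 41.9]
tcp_rot: [-180.0, 0.0, -0.0]
ft_force: [-1.0, -0.2, 0.4]
opening: 91.3
gripper_force: 0.0
t: 38.7
tool_pos: [647.6, 119.2, 215.0]
tcp_rot: [-180.0, -0.1, -0.0]
ft_force: [-1.1, 0.5, -0.4]
opening: 90.9
gripper_force: 0.0
[647.61063224 119.23278758 214.99092766]
wrist plate red [647.3 118.8] rms 3.2 ext [81. 94.]
wrist button red [646.8 119.4] rms 0.4 ext [36. 35.]
wrist plate yellow [ 652.7 -106. ] rms 3.0 ext [95. 94.]
wrist button yellow [ 651.1 -104.7] rms 0.5 ext [34. 35.]
wrist plate yellow [498.9 324.8] rms 4.5 ext [81. 49.]
wrist plate yellow [497.8 -85.3] rms 4.6 ext [81. 49.]
wrist button blue [521.4  49.8] rms 3.1 ext [36. 38.]
wrist plate spare [ 253.3 -101.2] rms 4.2 ext [97. 57.]
t: 39.55
tool_pos: [445.7, 119.2, 233.6]
tcp_rot: [180.0, 0.1, 0.0]
ft_force: [0.8, -0.6, 0.7]
opening: 91.1
gripper_force: 0.0
wrist plate red [647.7 118.9] rms 3.2 ext [78. 95.]
wrist plate yellow [ 650.  -105.9] rms 3.0 ext [96. 96.]
wrist button yellow [ 647.1 -104.9] rms 0.4 ext [35. 35.]
wrist plate yellow [ 459.2 -398. ] rms 4.0 ext [91. 15.]
wrist plate yellow [286.  338.5] rms 4.4 ext [86. 52.]
wrist plate yellow [286.2 -99.8] rms 4.4 ext [87. 51.]
wrist plate yellow [ -3.1 -92.2] rms 4.3 ext [78. 46.]
wrist plate green [450.6 242.3] rms 3.3 ext [93. 92.]
wrist button green [450.2 239.9] rms 0.3 ext [33. 34.]
wrist plate blue [470.3   4.5] rms 3.2 ext [93. 92.]
wrist button blue [468.8   6.7] rms 0.5 ext [35. 35.]
wrist plate spare [ 468.2 -245.4] rms 1.8 ext [81. 37.]
wrist plate spare [  28.  -117.7] rms 4.2 ext [102.  60.]
```

View pics/s7.png

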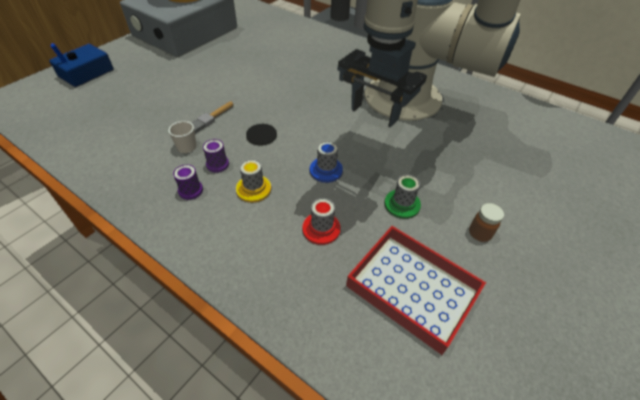

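View pics/w7.png

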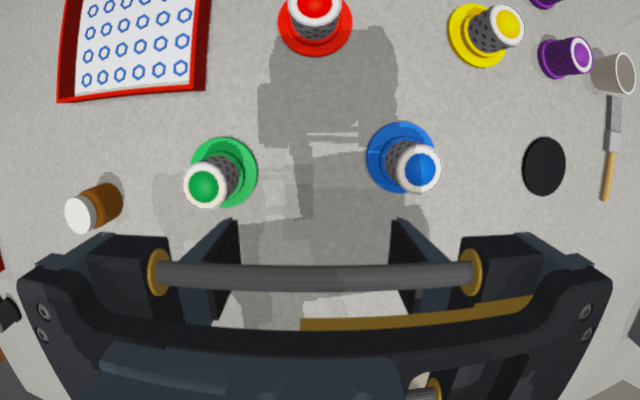

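Both views show every flask upright on its own plate: red (315,20), yellow (485,33), green (222,172) and blue (403,160) in the wrist view. The tray hasn't moved and the gripper is clear.

```bash
python3 -c "
from cell import manip
print(manip.sign_off())"
```

```text
the job is handed in; nothing more can be done
None
```

All four flasks stand upright on the plate of their own colour, centred to within about 1–2 mm by wrist-camera measurement; the tray was not touched, the gripper is open and clear, and I handed the job in at about 40 s of the 144 s allowed.

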